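# Tell full brick boxes from empty ones by tipping an end, and sort them on the tier

## Robot

A 6-joint arm with a two-finger parallel gripper is mounted at the origin on the work surface. World frame = base frame: x ahead of the robot, y to its left, z up, the work surface at z = 0. Lengths are in mm, angles in degrees, forces in N, time in s.
With the tool pointing down it reaches from about 350 to 850 mm from the base axis. Payload 8.1 kg.
Tool frame: the origin (TCP) lies between the finger pads; the fingertips stand 19 mm ahead of it and the grasp point (between the pads) is the TCP (nose_length is the distance from the TCP to the fingertips, in mm); y points along the fingers, x is the direction in which the jaws open and shut, and the axes are right-handed (so a half turn about y gives the same grasp; the last joint's range is limited). The gripper opens to 85 mm and grips with 20 to 120 N. Pads are 22 mm wide; open, the fingers measure 114 mm over their backs; the gripper's body (76 mm by 85 mm) begins 54 mm behind the grasp point. The pads swing forward as they close: fully open they stand 13 mm farther back than shut.
Start: joints at [-70.611, 7.471, 85.268, -0, 87.261, -4.893], TCP at [246.756, -546.916, 250.292] pointing down, gripper open.
Joint ranges: [-169.43, 169.43], [-51.17, 129.36], [1.28, 143.12], [-76.62, 256.62], [0, 156.53], [-152.29, 152.29]. Speed limits (degrees/s): [136.94, 136.94, 159.86, 180, 180, 180].

## Interface

Orientations are given as [roll, pitch, yaw] about the fixed x, y, z axes, in that order (R = Rz(yaw) Ry(pitch) Rx(roll)).
In Python, from bench import sense, snapshot, camera_info, hand_in, nose_length gives the robot as it stands.
- The arm moves only by the tool arm_command, never from a script. Its argument "commands" is a list of rows, each a list of 3 entries, a list of its own where there are three numbers: the opening in per cent of the stroke, from 0 (shut) to 100 (fully open), then the shift along the world's x, y, z in units of 30 mm (1.0 is 30 mm), then the turn, a rotation vector about the world's x, y, z in degrees. A call has 1 to 5 rows; each row shifts and turns the pose as measured when the row begins; what a row does not reach is not made up. A row lasts 1/12 s, in which the tool goes at most 41.7 mm and 7.16 degrees, less where a joint would pass 70% of its speed; a pose out of reach is approached as far as the arm can. A call is refused whole if a number of a shift passes 1 or a number of a turn 7.16, either way. A call with a gripper value outside its range is refused whole. The fingers move at their own pace and stop on an object; "force" is the grip in N (left out, the last holds). Time passes only in rows, so rows that do not move let the fingers close. It gives the time, the measured TCP pose, the force and the opening at its end, in the units of the state.
- sense(): the state, without advancing time (a new reading comes with each control period).
- snapshot(name): name is "scene" or "top"; returns the picture (400x640x3 uint8, blue, green, red); there is no depth.
- camera_info(name): a dict with "fx", "fy", "cx", "cy" (pixels), "rvec" (rotation vector, rad) and "tvec" (3), from world to camera coordinates, as OpenCV has them. Camera axes: x right, y down, z forward; pixel columns grow to the right and rows downward; lengths in mm; the calibration is good to about 2 mm. A picture is of the moment at which its call begins. camera_info takes no time and is no camera call.
- hand_in(): hands the job in, once; it reports no verdict.
The state is a dict: "time": time; "joint_pos": joint angles; "qd": joint speeds; "joint_efforts": joint torques, N m; "tool_pos": TCP position; "tcp_rot": TCP orientation; "ft_force": force on the tool from outside, world axes, zero at the start; "wrist_torque": the same for the moment, N m; "finger_gap": finger opening in mm.
Only numpy, scipy, OpenCV 4.12 (cv2) and the standard library are available. Lean on these libraries where they do the work, as an engineer would, in place of code of your own. Each camera call takes 0.05 s, during which the arm holds its last target. There are 200 camera calls.

## Task

Some of the three closed brick boxes on the bottom tier are full and the others are nearly empty: feel which is which by lifting the front end a little by the knob, the rear edge staying on the tier, and setting it down gently. Slide each full box back until it stands home against the riser behind it, and draw each nearly empty one forward for refilling until its front face is level with the tier's front edge, all boxes square to the shelf. Do not lift a box clear of the tier, do not ram the riser, and leave the toys on the shelf alone.

Things in the scene. Friction and masses are not known exactly. Their poses are not given: they have to be found in the camera images.
- shelf: bottom tier of the stepped ash shelf: a fixed board 460 deep (x) x 840 wide (y) x 18 thick lying on the table. Origin: centre of its underside; top face at z = 18; +x points away from the front edge towards the back. Front edge at x = -230, facing the robot; the riser of the middle tier stands across it at x = +30, so 260 of the board's depth is free.
- upper: middle and top tiers stacked on the bottom tier, fixed to it. Origin 18 above the shelf's origin, same axes. The upright riser (front face x = +30 in both frames, 88 high) is the back stop of the bottom tier; the middle tier's top lies 106 above the table, the top tier's 180.
- crate_left: closed plywood brick box, 180 long (x) x 110 wide (y) x 78 high, lid fixed; origin: centre of the underside, +x to its rear end, z up. Only handle: a turned wooden ball knob on the front end, ball 26 across, its centre 28 out from the front face (x = -118, z = 50), on a stem 12 thick. Full: 0.83 to 0.97 kg; nearly empty (a loose brick or two): 0.29 to 0.35 kg; all look alike. The left one seen from the robot (+y).
- crate_middle: closed plywood brick box, 180 long (x) x 110 wide (y) x 78 high, lid fixed; origin: centre of the underside, +x to its rear end, z up. Only handle: a turned wooden ball knob on the front end, ball 26 across, its centre 28 out from the front face (x = -118, z = 50), on a stem 12 thick. Full: 0.83 to 0.97 kg; nearly empty (a loose brick or two): 0.29 to 0.35 kg; all look alike. The middle one seen from the robot (centre).
- crate_right: closed plywood brick box, 180 long (x) x 110 wide (y) x 78 high, lid fixed; origin: centre of the underside, +x to its rear end, z up. Only handle: a turned wooden ball knob on the front end, ball 26 across, its centre 28 out from the front face (x = -118, z = 50), on a stem 12 thick. Full: 0.83 to 0.97 kg; nearly empty (a loose brick or two): 0.29 to 0.35 kg; all look alike. The right one seen from the robot (-y).
- crate_left_grip (a point): centre of the ball knob of the left box: box frame x = -118, y = 0, z = 50; pinch it across y, the box can swing in the pinch. Lifting the front end here, the box pivoting on its lower rear edge, takes about 43 % of the weight plus a little for the stiffness of the pinch: 3.3 to 5 N if full, 1.1 to 2.5 N if nearly empty
- crate_left_rear (a point): middle of the lower rear edge of the left box: box frame x = +90, y = 0, z = 0. The box slides on the tier with a friction coefficient anywhere from 0.3 to 0.8
- crate_middle_grip (a point): centre of the ball knob of the middle box: box frame x = -118, y = 0, z = 50; pinch it across y, the box can swing in the pinch. Lifting the front end here, the box pivoting on its lower rear edge, takes about 43 % of the weight plus a little for the stiffness of the pinch: 3.3 to 5 N if full, 1.1 to 2.5 N if nearly empty
- crate_middle_rear (a point): middle of the lower rear edge of the middle box: box frame x = +90, y = 0, z = 0. The box slides on the tier with a friction coefficient anywhere from 0.3 to 0.8
- crate_right_grip (a point): centre of the ball knob of the right box: box frame x = -118, y = 0, z = 50; pinch it across y, the box can swing in the pinch. Lifting the front end here, the box pivoting on its lower rear edge, takes about 43 % of the weight plus a little for the stiffness of the pinch: 3.3 to 5 N if full, 1.1 to 2.5 N if nearly empty
- crate_right_rear (a point): middle of the lower rear edge of the right box: box frame x = +90, y = 0, z = 0. The box slides on the tier with a friction coefficient anywhere from 0.3 to 0.8
- teapot: bystander: stainless toy teapot, 80 across, 78 high, with spout and handle, on the left part of the bottom tier; origin under its centre
- fire_engine: bystander: red wooden fire engine, 62 x 140 x 66 high, on the middle tier; origin under its centre
- snow_globe: bystander: glass snow globe, 60 across, 68 high, on the middle tier; origin under its centre
There are look-alikes about, which are no part of the job. Leave any red look-alike of the crate_right alone. Leave any purple look-alike of the crate_middle alone.

How it is judged:
By the outcome, as a careful person would: the job done as asked, in the order asked, and still so for the second after the job is handed in, with the robot touching nothing.
It also fails if it takes over 69 s, if anything falls off the work surface, if the arm or the gripper's body presses on something with over 40 N, if the wrist force passes 120 N, or if a joint passes its speed limit or range.

## Working session

There is one attempt and no reset: what is moved stays moved. The work goes in short steps, Python scripts to look and compute and a tool call to move; the robot and the scene stay as the last step left them, time stands still between calls to the robot, and variables do not carry over. Pictures are saved under pics/ and viewed, about 8 in all and at most 12, crops included, and the job is handed in when it is done.

Besides the shell and the picture viewer there is one more tool, called after "Request:" as name(argument=value, ...) on one line, values as JSON. arm_command: Moves the arm, as the interface text tells. Its arguments: {"type":"object","properties":{"commands":{"type":"array"},"force":{"type":"number"}},"required":["commands"]}

```bash
mkdir -p pics; ls
python3 - <<'E'
from bench import *
import cv2
for n in("scene","top"):
    cv2.imwrite(f"pics/{n}0.png",snapshot(n)); print(n,camera_info(n))
print(sense())
E
```

```text
pics
scene {'fx': 419.04921183682785, 'fy': 419.04921183682785, 'cx': 321.48419488832815, 'cy': 199.5284445232512, 'rvec': array([ 0.82932457,  2.6450114 , -0.95031583]), 'tvec': array([ 504.15137726,  -82.77556182, 1553.65510253])}
top {'fx': 433.2980467677385, 'fy': 433.2980467677385, 'cx': 322.4003328544095, 'cy': 202.40832532388166, 'rvec': array([ 2.19014384, -2.18700753,  0.07175771]), 'tvec': array([-102.81181746,  516.50186105, 1525.23692262])}
{'time': 0.1, 'joint_pos': array([-7.06104669e+01,  7.50858754e+00,  8.53245497e+01, -6.26679703e-04,
        8.72633160e+01, -4.89424492e+00]), 'qd': array([-0.07805017, -0.05095349, -0.14825273, -0.01680972,  0.02993978,
        0.08163294]), 'joint_efforts': array([ 3.01491000e-04, -5.70953465e+01, -5.01942945e+01, -2.26239940e-04,
        8.13981809e-03, -1.03475659e-04]), 'tool_pos': array([ 246.59902299, -546.45371753,  249.35771904]), 'tcp_rot': array([-89.99239454,   0.09615494, -65.7161851 ]), 'ft_force': array([-0.55195779,  0.81426163, -0.41091245]), 'wrist_torque': array([ 0.04882451, -0.01511201, -0.00562548]), 'finger_gap': 85.54271970785402}
```

View pics/scene0.png

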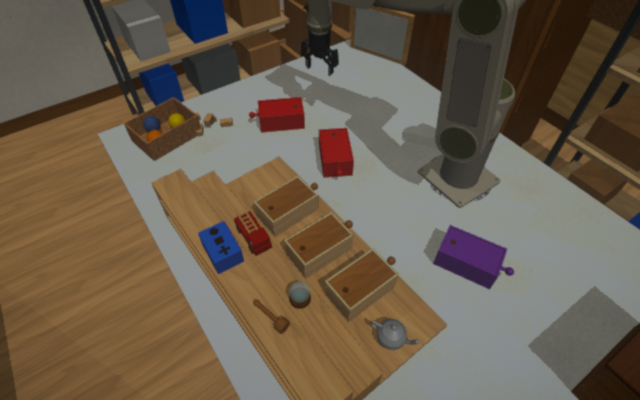

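View pics/top0.png

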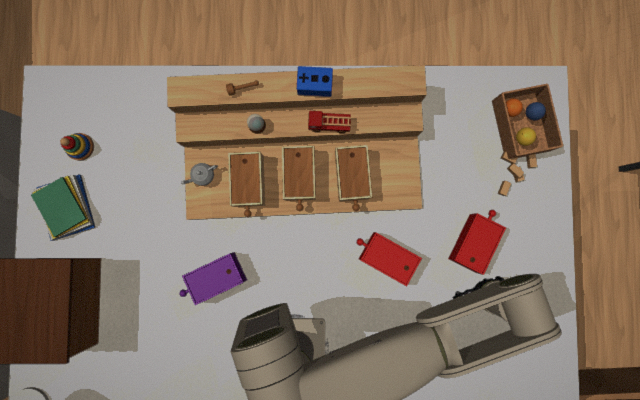

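Boxes, knobs (left (248,213), middle (299,207), right (356,207)), shelf and red/purple look-alikes are all clear. I'll zoom in to measure them.

```bash
cat > h.py <<'E'
import numpy as np,cv2
from bench import *
def cam(n):
    c=camera_info(n);R=cv2.Rodrigues(np.array(c['rvec'],float))[0]
    K=np.array([[c['fx'],0,c['cx']],[0,c['fy'],c['cy']],[0,0,1]]);return K,R,np.array(c['tvec'],float)
def back(n,uv,z):
    K,R,t=cam(n);d=R.T@np.linalg.inv(K)@np.array([*uv,1.]);o=-R.T@t
    return o+d*(z-o[2])/d[2]
def proj(n,P):
    K,R,t=cam(n);q=(K@(R@np.atleast_2d(P).T+t[:,None])).T;return q[:,:2]/q[:,2:]
E
python3 - <<'E'
import cv2
from h import *
im=cv2.imread("pics/top0.png")[130:225,175:435]
cv2.imwrite("pics/z0.png",cv2.convertScaleAbs(cv2.resize(im,None,fx=3,fy=3,interpolation=cv2.INTER_CUBIC),alpha=1.3))
for n,uv in dict(fl=(187,219),fr=(423,208)).items(): print(n,back("top",uv,18))
for uv in [(248,213),(299,207),(356,207)]: print(back("top",uv,68))
E
```

```text
fl [456.90449735 378.07899861  18.        ]
fr [ 497.17822897 -459.59800215   18.        ]
[476.48731722 153.44927435  68.        ]
[497.3784914  -21.61813623  68.        ]
[ 497.66167324 -217.59832919   68.        ]
```

View pics/z0.png

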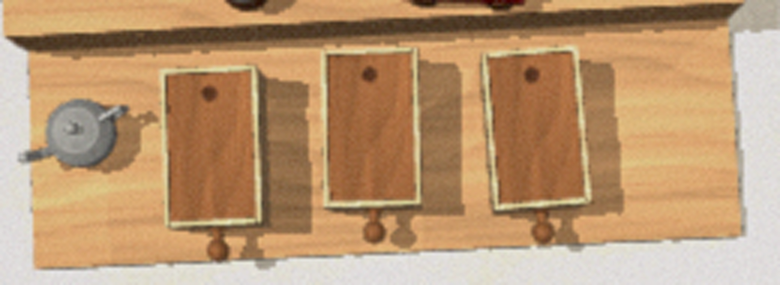

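```bash
cat >> h.py <<'E'
from scipy.optimize import least_squares
from scipy.ndimage import map_coordinates
def pose2(p,pts):
    c,s=np.cos(np.radians(p[2])),np.sin(np.radians(p[2]))
    P=np.array(pts,float);return np.c_[p[0]+c*P[:,0]-s*P[:,1],p[1]+s*P[:,0]+c*P[:,1],P[:,2]]
def fit(views,p,edges,sign,win=3.,n=30,iters=8):
    """edges: list of (a,b,inward) in model coords, world z; views {cam:image}"""
    p=np.array(p,float)
    f=np.linspace(.06,.94,n)[:,None]
    for it in range(iters):
        w=win if it<4 else 1.8
        obs=[]
        for c,im in views.items():
            g=cv2.GaussianBlur(cv2.cvtColor(im,cv2.COLOR_BGR2GRAY).astype(float),(0,0),.7)
            for a,b,inn in edges:
                M=np.array(a)*(1-f)+np.array(b)*f
                q=proj(c,pose2(p,M));qi=proj(c,pose2(p,M+np.array(inn)))
                t=q[-1]-q[0];t/=np.hypot(*t);nn=np.array([-t[1],t[0]])
                if (qi-q).mean(0)@nn<0:nn=-nn
                s=np.arange(-w,w+.01,.1)
                X=q[:,None,:]+s[None,:,None]*nn
                v=map_coordinates(g,[X[...,1],X[...,0]],order=3,mode='nearest')
                d=np.gradient(v,axis=1)*(sign if sign else 1)
                if not sign:d=abs(d)
                k=d.argmax(1);ok=(k>0)&(k<len(s)-1)&(d.max(1)>.4)
                obs.append((c,M[ok],q[ok]+s[k[ok],None]*nn,nn))
        def res(p):return np.concatenate([(proj(c,pose2(p,M))-o)@nn for c,M,o,nn in obs if len(M)])
        r=least_squares(res,p,loss='soft_l1',f_scale=.3,x_scale=[1,1,.3]);p=r.x
    e=[round(float(np.median((proj(c,pose2(p,M))-o)@nn)),2) if len(M) else None for c,M,o,nn in obs]
    return p,np.sqrt(np.mean(res(p)**2)),e
def boxedges(z=96,L=90,W=55):
    return [([-L,-W,z],[-L,W,z],[5,0,0]),([L,-W,z],[L,W,z],[-5,0,0]),([-L,-W,z],[L,-W,z],[0,5,0]),([-L,W,z],[L,W,z],[0,-5,0])]
shelfedges=[([-230,-420,18],[-230,420,18],[5,0,0]),([-230,-420,18],[20,-420,18],[0,5,0]),([-230,420,18],[20,420,18],[0,-5,0])]
E
python3 - <<'E'
from h import *
T=cv2.imread("pics/top0.png");S=cv2.imread("pics/scene0.png")
for V in ({'top':T},{'scene':S},{'top':T,'scene':S}):
    sh=fit(V,[706.8,-29.7,2.75],shelfedges,-1,4);print('shelf',sh)
    for n,c4 in dict(L=[(162,68),(258,66),(262,222),(168,226)],M=[(323,50),(416,48),(420,205),(326,208)],R=[(482,54),(576,48),(590,203),(494,211)]).items():
        w=[back('top',(u/3+175-.33,v/3+130-.33),96) for u,v in c4];ce=np.mean(w,0)
        ax=(w[0]+w[1]-w[2]-w[3])[:2];p0=[ce[0],ce[1],np.degrees(np.arctan2(ax[1],ax[0]))]
        print(n,np.round(p0,1),*fit(V,p0,boxedges(),1))
K,R,t=cam('top');print(-R.T@t)
E
```

```text
shelf (array([703.4306835 , -28.43201012,   2.76784738]), np.float64(0.6585878777707099), [0.0, 0.6, 0.7])
L [593.8 158.6   2.6] [593.94934788 161.7300668    2.64938611] 0.2306027431956612 [0.0, 0.1, 0.2, 0.3]
M [614.2 -20.6   1.6] [616.82264454 -18.86331963   1.86962551] 0.46370680602998826 [0.4, 0.55, 0.05, 0.1]
R [ 613.1 -206.2    4.6] [ 615.77729595 -206.74447317    4.58792216] 0.22922131304197035 [0.2, 0.3, 0.0, -0.0]
shelf (array([704.95093504, -22.19727759,   2.68007836]), np.float64(0.3661955294772991), [-0.01, 0.29, 0.11])Traceback (most recent call last):
  File "<stdin>", line 8, in <module>
  File "h.py", line 38, in fit
    r=least_squares(res,p,loss='soft_l1',f_scale=.3,x_scale=[1,1,.3]);p=r.x
    return func(*args, **kwargs)
    result = trf(vector_fun.fun, vector_fun.jac, x0, f0, J0, lb, ub, ftol, xtol,
                 gtol, max_nfev, x_scale, loss_function, tr_solver,
                 tr_options.copy(), verbose, callback=callback_wrapped)
    return trf_no_bounds(
        fun, jac, x0, f0, J0, ftol, xtol, gtol, max_nfev, x_scale,
        loss_function, tr_solver, tr
[... 852 characters left out ...]
)
                      ~~~~~~~~^^^^^^^^^^^^^^^^^^^^^^^^^^^^^^
    return np.atleast_1d(self.fun(x))
                         ~~~~~~~~^^^
    return self.f(x, *self.args, **self.kwargs)
           ~~~~~~^^^^^^^^^^^^^^^^^^^^^^^^^^^^^^
  File "h.py", line 37, in res
    def res(p):return np.concatenate([(proj(c,pose2(p,M))-o)@nn for c,M,o,nn in obs if len(M)])
                                       ~~~~^^^^^^^^^^^^^^
  File "h.py", line 10, in proj
    K,R,t=cam(n);q=(K@(R@np.atleast_2d(P).T+t[:,None])).T;return q[:,:2]/q[:,2:]
          ~~~^^^
  File "h.py", line 4, in cam
    c=camera_info(n);R=cv2.Rodrigues(np.array(c['rvec'],float))[0]
ValueError: time passes only in moves, steps and waits
```

```bash
sed -i 's/^def cam(n)/import functools\n@functools.cache\ndef cam(n)/' h.py
cat >> h.py <<'E'
def measure(T,S,guess,shelf0=[704,-27,2.75]):
    for V in ({'top':T},{'scene':S},{'top':T,'scene':S}):
        if any(v is None for v in V.values()): continue
        for n,p0 in [('shelf',shelf0)]+list(guess.items()):
            p,r,e=fit(V,p0,shelfedges if n=='shelf' else boxedges(),-1 if n=='shelf' else 1,4 if n=='shelf' else 2.5)
            if n=='shelf': sp=p
            d=p[:2]-sp[:2];a=np.radians(sp[2]);loc=[np.cos(a)*d[0]+np.sin(a)*d[1],-np.sin(a)*d[0]+np.cos(a)*d[1]]
            k=pose2(p,[[-118,0,68]])[0]
            print(list(V),n,np.round(p,2),'rms',round(r,2),e,'local',np.round(loc,1),'knob',np.round(k,1))
E
python3 - <<'E'
from h import *
measure(cv2.imread("pics/top0.png"),cv2.imread("pics/scene0.png"),dict(L=[594,160,2.6],M=[616,-20,1.9],R=[615,-206.5,4.6]))
E
```

```text
['top'] shelf [703.42 -28.45   2.76] rms 0.66 [-0.0, 0.61, 0.69] local [0. 0.] knob [585.6 -34.1  68. ]
['top'] L [593.94 161.73   2.65] rms 0.23 [-0.0, 0.1, 0.2, 0.3] local [-100.2  195.2] knob [476.1 156.3  68. ]
['top'] M [616.83 -18.86   1.87] rms 0.46 [0.4, 0.55, 0.05, 0.1] local [-86.   13.8] knob [498.9 -22.7  68. ]
['top'] R [ 615.78 -206.75    4.59] rms 0.23 [0.2, 0.3, 0.0, -0.0] local [ -96.1 -173.9] knob [ 498.2 -216.2   68. ]
['scene'] shelf [705.   -22.18   2.69] rms 0.36 [0.01, 0.29, 0.11] local [0. 0.] knob [587.1 -27.7  68. ]
['scene'] L [593.16 162.5    2.71] rms 0.26 [0.59, 0.01, 0.2, 0.2] local [-103.1  189.7] knob [475.3 156.9  68. ]
['scene'] M [614.86 -17.87   1.77] rms 0.26 [0.4, 0.19, 0.2, 0.18] local [-89.8   8.5] knob [496.9 -21.5  68. ]
['scene'] R [ 615.16 -204.52    4.89] rms 0.41 [0.8, 0.09, 0.9, 0.1] local [ -98.3 -177.9] knob [ 497.6 -214.6   68. ]
['top', 'scene'] shelf [704.   -22.96   2.66] rms 0.55 [0.21, 1.71, -0.81, -0.2, 0.11, 0.38] local [0. 0.] knob [586.1 -28.4  68. ]
['top', 'scene'] L [593.55 162.19   2.71] rms 0.27 [-0.1, 0.2, 0.35, 0.1, 0.75, -0.1, 0.1, 0.3] local [-101.7  190.1] knob [475.7 156.6  68. ]
['top', 'scene'] M [615.56 -18.47   1.88] rms 0.48 [0.11, 0.94, 0.15, -0.1, 0.61, -0.01, -0.0, 0.3] local [-88.1   8.6] knob [497.6 -22.3  68. ]
['top', 'scene'] R [ 615.53 -206.38    4.67] rms 0.38 [0.1, 0.35, 0.1, -0.1, 0.8, -0.0, 0.5, 0.6] local [ -96.9 -179.1] knob [ 497.9 -216.    68. ]
```

Request:
arm_command(commands=[[60, [0.7, 0.92, -0.2], [0, 0, -6.5]], [60, [0.7, 0.92, -0.2], [0, 0, -6.5]], [60, [0.7, 0.92, -0.2], [0, 0, -6.5]], [60, [0.7, 0.92, -0.2], [0, 0, 0]], [60, [0.7, 0.92, -0.2], [0, 0, 0]]], force=40)

```text
time: 0.52
tool_pos: [349.0, -408.2, 216.8]
tcp_rot: [-90.2, 0.1, -86.7]
ft_force: [0.0, 0.5, -0.1]
finger_gap: 51.0
```

Request:
arm_command(commands=[[60, [0.7, 0.92, -0.2], [0, 0, 0]], [60, [0.7, 0.92, -0.2], [0, 0, 0]], [60, [0.7, 0.92, -0.2], [0, 0, 0]], [60, [0.7, 0.92, -0.2], [0, 0, 0]], [60, [0, 0, 0], [0, 0, 0]]])

```text
time: 0.93
tool_pos: [437.0, -285.8, 188.1]
tcp_rot: [-90.3, 0.4, -86.5]
ft_force: [-0.2, 0.3, -1.2]
finger_gap: 50.9
```

Request:
arm_command(commands=[[60, [0.7, 0.8, 0], [0, 0, 1.2]], [60, [0.7, 0.8, -0.5], [0, 0, 0]], [60, [0.6, 0.7, -1], [0, 0, 0]], [60, [0, 0, 0], [0, 0, 0]]])

```text
time: 1.27
tool_pos: [499.2, -213.2, 141.6]
tcp_rot: [-90.3, 0.4, -85.2]
ft_force: [-1.3, 0.2, -2.1]
finger_gap: 51.1
```

Request:
arm_command(commands=[[60, [-0.03, -0.1, -0.8], [0, 0, 0]], [60, [0, 0, -0.8], [0, 0, 0]], [60, [0, 0, -0.7], [0, 0, 0]], [60, [0, 0, -0.1], [0, 0, 0]], [60, [0, 0, 0], [0, 0, 0]]])

```text
time: 1.68
tool_pos: [497.8, -215.5, 66.5]
tcp_rot: [-90.4, 0.4, -84.9]
ft_force: [0.3, 0.1, 0.3]
finger_gap: 51.4
```

Run:
```python
from h import *
print(sense())
im=snapshot("top");i2=snapshot("scene")
a=cv2.resize(im[150:250,310:410],None,fx=4,fy=4,interpolation=cv2.INTER_CUBIC);b=cv2.resize(i2[130:230,270:370],None,fx=4,fy=4,interpolation=cv2.INTER_CUBIC)
cv2.imwrite("pics/g1.png",np.hstack([a,b]))
```

```text
{'time': 1.6833, 'joint_pos': array([-2.88844756e+01,  8.81265776e+00,  1.03910397e+02,  1.03085423e-01,
        6.78083752e+01,  5.59970161e+01]), 'qd': array([-0.47556099,  1.14765337,  1.26347234, -0.09659805,  0.01374364,
       -0.31804739]), 'joint_efforts': array([ 2.42486699e-01, -5.05994189e+01, -4.26053810e+01,  3.11557401e-02,
       -1.68877132e-01,  5.96167709e-03]), 'tool_pos': array([ 497.82511505, -215.50585048,   66.47337072]), 'tcp_rot': array([-90.3874174 ,   0.37603703, -84.92214164]), 'ft_force': array([0.3415211 , 0.1209877 , 0.32980801]), 'wrist_torque': array([-0.01131516, -0.01489917,  0.06622656]), 'finger_gap': 51.35861468161897}
```

View pics/g1.png

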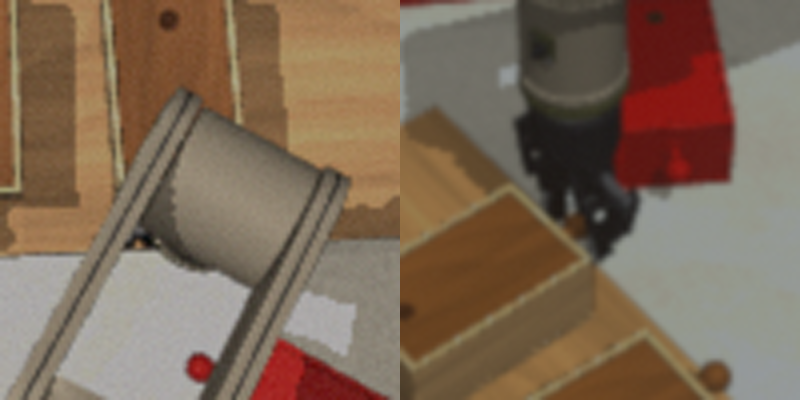

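The knob sits between the fingers. I'm closing them.

Request:
arm_command(commands=[[0, [0, 0, 0.05], [0, 0, 0]], [0, [0, 0, 0], [0, 0, 0]], [0, [0, 0, 0], [0, 0, 0]], [0, [0, 0, 0], [0, 0, 0]], [0, [0, 0, 0], [0, 0, 0]]], force=40)

```text
time: 2.2
tool_pos: [500.1, -217.5, 74.2]
tcp_rot: [-90.0, 0.2, -85.0]
ft_force: [0.2, -0.1, -4.1]
finger_gap: 23.6
```

Request:
arm_command(commands=[[0, [0, 0, 0], [0, 0, 0]]])

```text
time: 2.28
tool_pos: [500.2, -217.4, 74.3]
tcp_rot: [-90.0, 0.2, -85.0]
ft_force: [-0.1, 0.4, -4.0]
finger_gap: 23.7
```

Request:
arm_command(commands=[[0, [0, 0, 0], [0, 0, 0]]])

```text
time: 2.37
tool_pos: [500.1, -217.4, 74.3]
tcp_rot: [-90.0, 0.2, -85.0]
ft_force: [-0.1, 0.9, -4.1]
finger_gap: 23.7
```

Request:
arm_command(commands=[[0, [0, 0, 0.1], [0, 0, 0]]])

```text
time: 2.45
tool_pos: [500.0, -217.2, 76.8]
tcp_rot: [-90.1, 0.2, -85.0]
ft_force: [1.2, -0.0, -4.3]
finger_gap: 23.6
```

Request:
arm_command(commands=[[0, [0, 0, 0.1], [0, 0, 0]]])

```text
time: 2.53
tool_pos: [500.3, -217.2, 79.9]
tcp_rot: [-90.0, 0.2, -85.0]
ft_force: [2.3, 0.5, -4.5]
finger_gap: 23.4
```

Request:
arm_command(commands=[[0, [0, 0, 0], [0, 0, 0]]])

```text
time: 2.62
tool_pos: [500.5, -217.3, 80.6]
tcp_rot: [-90.0, 0.2, -85.0]
ft_force: [-1.3, 0.4, -3.6]
finger_gap: 23.5
```

Request:
arm_command(commands=[[0, [0, 0, 0], [0, 0, 0]]])

```text
time: 2.7
tool_pos: [500.4, -217.3, 80.7]
tcp_rot: [-90.0, 0.2, -85.0]
ft_force: [1.1, 0.3, -4.2]
finger_gap: 23.4
```

Request:
arm_command(commands=[[0, [0, 0, -0.1], [0, 0, 0]]])

```text
time: 2.78
tool_pos: [500.4, -217.5, 78.2]
tcp_rot: [-90.0, 0.1, -84.9]
ft_force: [-2.9, -0.8, -3.3]
finger_gap: 23.6
```

Request:
arm_command(commands=[[0, [0, 0, -0.1], [0, 0, 0]]])

```text
time: 2.87
tool_pos: [499.8, -217.5, 74.8]
tcp_rot: [-90.1, 0.1, -84.9]
ft_force: [-3.3, -0.8, -3.2]
finger_gap: 23.4
```

Request:
arm_command(commands=[[0, [0, 0, -0.1], [0, 0, 0]]])

```text
time: 2.95
tool_pos: [499.3, -217.6, 72.1]
tcp_rot: [-90.2, 0.1, -85.0]
ft_force: [-15.6, 9.3, 42.9]
finger_gap: 23.5
```

Request:
arm_command(commands=[[0, [0, 0, -0.05], [0, 0, 0]]])

```text
time: 3.03
tool_pos: [499.5, -217.7, 72.3]
tcp_rot: [-90.2, 0.2, -85.0]
ft_force: [-12.4, 8.1, 26.8]
finger_gap: 23.7
```

Request:
arm_command(commands=[[0, [0, 0, -0.05], [0, 0, 0]]])

```text
time: 3.12
tool_pos: [499.5, -217.6, 72.4]
tcp_rot: [-90.2, 0.2, -84.9]
ft_force: [-10.5, 4.9, 14.9]
finger_gap: 23.6
```

Right box: about 4.1 N lifted, so full; it's seated again at z≈72.5. Now I'll ease the pressure, square it and slide it back.

Request:
arm_command(commands=[[0, [0.02, 0, 0.03], [0, 0, 0]], [0, [0.1, 0, 0], [0, 0, -0.5]], [0, [0.15, 0, 0], [0, 0, -0.5]]])

```text
time: 3.37
tool_pos: [506.2, -217.4, 72.8]
tcp_rot: [-90.4, 0.2, -86.0]
ft_force: [-2.9, 1.3, -3.9]
finger_gap: 23.4
```

Request:
arm_command(commands=[[0, [0.15, 0, 0], [0, 0, -0.5]], [0, [0.15, 0.01, 0], [0, 0, -0.5]], [0, [0.15, 0.01, 0], [0, 0, 0]]])

```text
time: 3.62
tool_pos: [519.5, -216.9, 72.4]
tcp_rot: [-90.6, 0.3, -87.2]
ft_force: [-6.5, 0.5, 2.8]
finger_gap: 23.6
```

Request:
arm_command(commands=[[0, [0.12, 0.01, 0.01], [0, 0, -0.1]], [0, [0.1, 0.01, 0], [0, 0, 0]], [0, [0.08, 0, 0], [0, 0, 0]]])

```text
time: 3.87
tool_pos: [529.2, -216.5, 72.5]
tcp_rot: [-90.7, 0.3, -87.4]
ft_force: [-7.9, 0.9, 5.0]
finger_gap: 23.6
```

Request:
arm_command(commands=[[0, [0.05, 0, 0], [0, 0, 0]]])

```text
time: 3.95
tool_pos: [530.9, -216.6, 72.4]
tcp_rot: [-90.8, 0.3, -87.4]
ft_force: [-7.2, 1.1, 3.3]
finger_gap: 23.7
```

Request:
arm_command(commands=[[0, [0.05, 0, 0], [0, 0, 0]]])

```text
time: 4.03
tool_pos: [532.5, -216.8, 72.5]
tcp_rot: [-90.8, 0.2, -87.4]
ft_force: [-7.9, 0.5, 2.9]
finger_gap: 23.5
```

Request:
arm_command(commands=[[0, [0.04, 0, 0], [0, 0, 0]]])

```text
time: 4.12
tool_pos: [533.8, -216.8, 72.5]
tcp_rot: [-90.9, 0.2, -87.4]
ft_force: [-7.9, 0.9, 2.2]
finger_gap: 23.2
```

Request:
arm_command(commands=[[0, [0.04, 0, 0], [0, 0, 0]]])

```text
time: 4.2
tool_pos: [534.9, -216.9, 72.5]
tcp_rot: [-90.9, 0.3, -87.5]
ft_force: [-6.7, 0.5, 2.6]
finger_gap: 23.5
```

Request:
arm_command(commands=[[0, [0.04, 0, 0], [0, 0, 0]]])

```text
time: 4.28
tool_pos: [536.1, -217.0, 72.5]
tcp_rot: [-91.0, 0.3, -87.5]
ft_force: [-6.9, 0.4, 3.3]
finger_gap: 23.5
```

Request:
arm_command(commands=[[0, [0.04, 0, 0], [0, 0, 0.1]]])

```text
time: 4.37
tool_pos: [537.3, -217.1, 72.5]
tcp_rot: [-91.0, 0.3, -87.4]
ft_force: [-7.0, 0.9, 3.8]
finger_gap: 23.2
```

Request:
arm_command(commands=[[0, [0.03, 0, 0], [0, 0, 0.1]]])

```text
time: 4.45
tool_pos: [538.2, -217.3, 72.5]
tcp_rot: [-91.1, 0.3, -87.3]
ft_force: [-7.0, 0.4, 2.6]
finger_gap: 23.3
```

Request:
arm_command(commands=[[0, [0.03, 0, 0], [0, 0, 0]]])

```text
time: 4.53
tool_pos: [538.5, -217.3, 72.4]
tcp_rot: [-91.2, 0.3, -87.4]
ft_force: [-13.1, 1.7, 8.2]
finger_gap: 23.6
```

Request:
arm_command(commands=[[0, [0.02, 0, 0], [0, 0, 0]]])

```text
time: 4.62
tool_pos: [538.5, -217.3, 72.4]
tcp_rot: [-91.4, 0.3, -87.4]
ft_force: [-10.4, 1.7, 6.4]
finger_gap: 23.4
```

Request:
arm_command(commands=[[0, [0.02, 0, 0], [0, 0, 0]]])

```text
time: 4.7
tool_pos: [538.4, -217.3, 72.4]
tcp_rot: [-91.5, 0.3, -87.4]
ft_force: [-9.0, 0.8, 4.8]
finger_gap: 23.9
```

Request:
arm_command(commands=[[60, [-0.01, 0, 0], [0, 0, 0]], [60, [0, 0, 0], [0, 0, 0]], [60, [0, 0, 0], [0, 0, 0]]])

```text
time: 4.95
tool_pos: [540.9, -217.9, 73.3]
tcp_rot: [-91.2, 0.2, -87.5]
ft_force: [-0.1, 0.1, 0.9]
finger_gap: 51.7
```

Request:
arm_command(commands=[[60, [0, 0, 0.5], [0, -0.7, 0]], [60, [0, 0, 0.9], [0, -0.8, 0]], [60, [-0.1, 0, 0.9], [0, 0, 0]], [60, [-0.3, 0.9, 0.3], [0, 0, -0.4]], [60, [-0.3, 0.95, 0], [0, 0, -0.3]]])

```text
time: 5.37
tool_pos: [522.8, -165.3, 154.3]
tcp_rot: [-89.3, 0.0, -88.5]
ft_force: [0.5, -0.0, -0.4]
finger_gap: 51.3
```

Request:
arm_command(commands=[[60, [-0.3, 0.95, 0], [0, 0, 0]], [60, [-0.3, 0.95, 0], [0, 0, 0]], [60, [-0.2, 0.95, 0], [0, 0, 0]], [60, [0, 0.95, 0], [0, 0, 0]], [60, [0, 0, 0], [0, 0, 0]]])

```text
time: 5.78
tool_pos: [501.6, -44.6, 159.9]
tcp_rot: [-88.5, -0.0, -88.6]
ft_force: [-0.1, -0.3, 0.1]
finger_gap: 51.5
```

Request:
arm_command(commands=[[60, [-0.13, 0.7, -0.5], [0, 0.8, 0.3]], [60, [0, 0.05, -0.9], [0, 0.7, 0]], [60, [0, 0, -0.9], [0, 0, 0]], [60, [0, 0, -0.5], [0, 0, 0]], [60, [0, 0, 0], [0, 0, 0]]])

```text
time: 6.2
tool_pos: [504.0, -19.6, 78.9]
tcp_rot: [-89.0, -0.1, -88.0]
ft_force: [1.1, -0.8, 0.0]
finger_gap: 50.9
```

Request:
arm_command(commands=[[60, [-0.17, -0.11, -0.3], [0, 0.9, 0]], [60, [0, 0, -0.1], [0, 0, 0]], [60, [0, 0, 0], [0, 0, 0]]])

```text
time: 6.45
tool_pos: [500.0, -23.9, 67.6]
tcp_rot: [-89.9, -0.1, -88.1]
ft_force: [0.1, 0.2, 0.1]
finger_gap: 51.5
```

Request:
arm_command(commands=[[0, [0, 0, 0], [0, 0, 0]], [0, [0, 0, 0], [0, 0, 0]]])

```text
time: 6.62
tool_pos: [501.1, -24.5, 69.0]
tcp_rot: [-89.8, -0.1, -88.1]
ft_force: [-1.7, 2.8, 1.8]
finger_gap: 28.1
```

Request:
arm_command(commands=[[0, [0, 0, 0], [0, 0, 0]]])

```text
time: 6.7
tool_pos: [501.2, -24.6, 69.6]
tcp_rot: [-89.8, -0.1, -88.1]
ft_force: [-2.4, -0.1, -4.4]
finger_gap: 23.7
```

Request:
arm_command(commands=[[0, [0, 0, 0], [0, 0, 0]]])

```text
time: 6.78
tool_pos: [501.3, -24.6, 69.8]
tcp_rot: [-89.7, -0.1, -88.1]
ft_force: [0.5, 1.1, -3.9]
finger_gap: 23.4
```

Request:
arm_command(commands=[[0, [0, 0, 0], [0, 0, 0]]])

```text
time: 6.87
tool_pos: [501.3, -24.6, 70.0]
tcp_rot: [-89.7, -0.1, -88.1]
ft_force: [0.1, 0.6, -4.7]
finger_gap: 23.6
```

Request:
arm_command(commands=[[0, [0, 0, 0.1], [0, 0, 0]], [0, [0, 0, 0.1], [0, 0, 0]], [0, [0, 0, 0.1], [0, 0, 0]]])

```text
time: 7.12
tool_pos: [501.6, -24.6, 79.1]
tcp_rot: [-89.7, -0.1, -88.1]
ft_force: [2.6, 0.1, -4.1]
finger_gap: 23.8
```

Request:
arm_command(commands=[[0, [0, 0, 0], [0, 0, 0]], [0, [0, 0, 0], [0, 0, 0]]])

```text
time: 7.28
tool_pos: [501.8, -24.6, 80.1]
tcp_rot: [-89.6, -0.1, -88.1]
ft_force: [1.1, 0.5, -5.1]
finger_gap: 23.1
```

Request:
arm_command(commands=[[0, [0, 0, 0], [0, 0, 0]]])

```text
time: 7.37
tool_pos: [501.9, -24.6, 80.1]
tcp_rot: [-89.6, -0.1, -88.1]
ft_force: [1.6, -0.0, -4.5]
finger_gap: 23.7
```

Request:
arm_command(commands=[[0, [0, 0, 0], [0, 0, 0]]])

```text
time: 7.45
tool_pos: [501.8, -24.6, 80.1]
tcp_rot: [-89.6, -0.1, -88.1]
ft_force: [1.5, 0.9, -5.9]
finger_gap: 23.3
```

Middle box: about 4.7 N, also full. I'll set it down gently.

Request:
arm_command(commands=[[0, [0, 0, -0.1], [0, 0, 0]], [0, [0, 0, -0.1], [0, 0, 0]]])

```text
time: 7.62
tool_pos: [500.8, -24.6, 73.6]
tcp_rot: [-89.8, -0.1, -88.1]
ft_force: [-2.6, -0.4, -3.1]
finger_gap: 23.6
```

Request:
arm_command(commands=[[0, [0, 0, -0.05], [0, 0, 0]]])

```text
time: 7.7
tool_pos: [500.2, -24.6, 71.3]
tcp_rot: [-89.8, -0.1, -88.1]
ft_force: [-0.9, -0.1, -3.2]
finger_gap: 23.6
```

Request:
arm_command(commands=[[0, [0, 0, -0.04], [0, 0, 0]]])

```text
time: 7.78
tool_pos: [499.7, -24.6, 69.5]
tcp_rot: [-89.9, -0.1, -88.1]
ft_force: [-0.9, -0.1, -3.3]
finger_gap: 23.9
```

Request:
arm_command(commands=[[0, [0, 0, -0.03], [0, 0, 0]]])

```text
time: 7.87
tool_pos: [499.8, -24.6, 69.3]
tcp_rot: [-89.9, -0.1, -88.1]
ft_force: [-11.5, 1.5, 18.4]
finger_gap: 23.8
```

Request:
arm_command(commands=[[0, [0.02, 0, 0.02], [0, 0, 0]], [0, [0.1, 0, 0], [0, 0, 0.3]], [0, [0.15, 0.01, 0], [0, 0, 0.3]], [0, [0.15, 0.01, 0], [0, 0, 0.2]]])

```text
time: 8.2
tool_pos: [510.9, -24.2, 69.4]
tcp_rot: [-90.2, -0.1, -87.3]
ft_force: [-7.9, -0.4, 4.9]
finger_gap: 23.8
```

Request:
arm_command(commands=[[0, [0.12, 0.01, 0], [0, 0, 0]], [0, [0.1, 0.01, 0], [0, 0, 0]], [0, [0.06, 0, 0], [0, 0, 0]]])

```text
time: 8.45
tool_pos: [519.8, -23.8, 69.4]
tcp_rot: [-90.3, -0.1, -87.2]
ft_force: [-5.9, -0.5, 2.4]
finger_gap: 23.7
```

Request:
arm_command(commands=[[0, [0.05, 0, 0], [0, 0, 0]]])

```text
time: 8.53
tool_pos: [521.3, -23.8, 69.4]
tcp_rot: [-90.4, -0.1, -87.2]
ft_force: [-7.0, -0.4, 2.5]
finger_gap: 23.5
```

Request:
arm_command(commands=[[0, [0.05, 0, 0], [0, 0, 0]]])

```text
time: 8.62
tool_pos: [522.8, -23.9, 69.4]
tcp_rot: [-90.4, -0.1, -87.2]
ft_force: [-7.3, 0.1, 2.4]
finger_gap: 23.4
```

Request:
arm_command(commands=[[0, [0.05, 0, 0], [0, 0, -0.1]]])

```text
time: 8.7
tool_pos: [524.2, -23.8, 69.4]
tcp_rot: [-90.5, -0.1, -87.3]
ft_force: [-6.3, 1.4, 2.5]
finger_gap: 23.9
```

Request:
arm_command(commands=[[0, [0.04, 0, 0], [0, 0, 0]]])

```text
time: 8.78
tool_pos: [525.4, -23.9, 69.4]
tcp_rot: [-90.5, -0.1, -87.2]
ft_force: [-6.0, -0.1, 2.6]
finger_gap: 23.5
```

Request:
arm_command(commands=[[0, [0.04, 0, 0], [0, 0, 0]]])

```text
time: 8.87
tool_pos: [526.5, -23.9, 69.4]
tcp_rot: [-90.6, -0.1, -87.2]
ft_force: [-6.8, -0.5, 2.2]
finger_gap: 23.4
```

Request:
arm_command(commands=[[0, [0.03, 0, 0], [0, 0, 0]]])

```text
time: 8.95
tool_pos: [527.4, -23.9, 69.4]
tcp_rot: [-90.7, -0.1, -87.2]
ft_force: [-6.0, -0.5, 2.8]
finger_gap: 23.2
```

Request:
arm_command(commands=[[0, [0.03, 0, 0], [0, 0, 0]]])

```text
time: 9.03
tool_pos: [528.2, -23.9, 69.4]
tcp_rot: [-90.7, -0.1, -87.2]
ft_force: [-6.0, 0.4, 2.1]
finger_gap: 23.6
```

Request:
arm_command(commands=[[0, [0.03, 0, 0], [0, 0, 0]]])

```text
time: 9.12
tool_pos: [529.0, -23.9, 69.4]
tcp_rot: [-90.8, -0.1, -87.2]
ft_force: [-6.6, -0.8, 2.1]
finger_gap: 23.9
```

Request:
arm_command(commands=[[0, [0.03, 0, 0], [0, 0, 0]]])

```text
time: 9.2
tool_pos: [529.7, -23.9, 69.4]
tcp_rot: [-90.8, -0.1, -87.2]
ft_force: [-5.8, 0.1, 1.9]
finger_gap: 23.9
```

Request:
arm_command(commands=[[0, [0.03, 0, 0], [0, 0, 0]]])

```text
time: 9.28
tool_pos: [530.2, -23.9, 69.3]
tcp_rot: [-91.0, -0.1, -87.1]
ft_force: [-11.5, -0.2, 7.4]
finger_gap: 23.4
```

Request:
arm_command(commands=[[0, [0.03, 0, 0], [0, 0, 0]]])

```text
time: 9.37
tool_pos: [530.2, -24.0, 69.3]
tcp_rot: [-91.1, -0.1, -87.1]
ft_force: [-13.4, -0.1, 8.4]
finger_gap: 23.7
```

Contact with the riser is confirmed. Next is the left box.

Request:
arm_command(commands=[[60, [-0.01, 0, 0], [0, 0, 0]], [60, [0, 0, 0], [0, 0, 0]], [60, [0, 0, 0], [0, 0, 0]]])

```text
time: 9.62
tool_pos: [532.7, -24.1, 70.5]
tcp_rot: [-90.9, -0.1, -87.1]
ft_force: [-0.1, -0.1, 0.4]
finger_gap: 50.9
```

Request:
arm_command(commands=[[60, [0, 0, 0.5], [0, -0.5, 0]], [60, [0, 0, 0.9], [0, -0.3, 0]], [60, [-0.1, 0, 0.9], [0, 0, 0]], [60, [-0.4, 0.9, 0.3], [0, 0, 0]], [60, [-0.4, 0.95, 0], [0, 0, 0]]])

```text
time: 10.03
tool_pos: [509.2, 28.6, 152.5]
tcp_rot: [-89.6, -0.2, -87.4]
ft_force: [0.0, 0.6, -0.1]
finger_gap: 51.4
```

Request:
arm_command(commands=[[60, [-0.4, 0.95, 0], [0, 0, 0]], [60, [-0.4, 0.95, 0], [0, 0, 0]], [60, [-0.2, 0.9, 0], [0, 0, 0]], [60, [0, 0.5, 0], [0, 0, 0]], [60, [0, 0, 0], [0, 0, 0]]])

```text
time: 10.45
tool_pos: [481.6, 135.7, 158.9]
tcp_rot: [-88.7, -0.0, -87.3]
ft_force: [-0.0, 0.2, -0.4]
finger_gap: 51.3
```

Request:
arm_command(commands=[[60, [-0.13, 0.65, -0.5], [0, 0.8, 0]], [60, [0, 0.02, -0.9], [0, 0.7, 0]], [60, [0, 0, -0.9], [0, 0, 0]], [60, [0, 0, -0.5], [0, 0, 0]], [60, [0, 0, 0], [0, 0, 0]]])

```text
time: 10.87
tool_pos: [483.5, 157.5, 77.5]
tcp_rot: [-89.4, 0.1, -87.1]
ft_force: [-0.7, -0.1, -0.4]
finger_gap: 51.2
```

Request:
arm_command(commands=[[60, [-0.2, -0.07, -0.25], [0, 0.5, -0.1]], [60, [0, 0, -0.1], [0, 0, 0]], [60, [0, 0, 0], [0, 0, 0]]])

```text
time: 11.12
tool_pos: [478.5, 154.0, 67.6]
tcp_rot: [-89.8, 0.1, -87.3]
ft_force: [0.0, -1.3, 0.9]
finger_gap: 51.1
```

Request:
arm_command(commands=[[0, [0, 0.03, 0], [0, 0, 0]], [0, [0, 0, 0], [0, 0, 0]], [0, [0, 0, 0], [0, 0, 0]]])

```text
time: 11.37
tool_pos: [480.1, 154.7, 70.1]
tcp_rot: [-89.6, 0.2, -87.3]
ft_force: [-0.4, 0.1, -2.3]
finger_gap: 23.6
```

Request:
arm_command(commands=[[0, [0, 0, 0], [0, 0, 0]]])

```text
time: 11.45
tool_pos: [480.3, 154.8, 70.6]
tcp_rot: [-89.6, 0.2, -87.3]
ft_force: [-0.4, -0.1, -1.6]
finger_gap: 23.5
```

Request:
arm_command(commands=[[0, [0, 0, 0.1], [0, 0, 0]], [0, [0, 0, 0.1], [0, 0, 0]], [0, [0, 0, 0.1], [0, 0, 0]], [0, [0, 0, 0], [0, 0, 0]]])

```text
time: 11.78
tool_pos: [481.0, 154.9, 81.4]
tcp_rot: [-89.5, 0.2, -87.3]
ft_force: [0.3, -0.1, -1.7]
finger_gap: 23.7
```

Request:
arm_command(commands=[[0, [0, 0, 0], [0, 0, 0]]])

```text
time: 11.87
tool_pos: [481.1, 154.9, 81.6]
tcp_rot: [-89.5, 0.2, -87.3]
ft_force: [-0.8, -0.4, -1.3]
finger_gap: 23.4
```

Request:
arm_command(commands=[[0, [0, 0, 0], [0, 0, 0]]])

```text
time: 11.95
tool_pos: [481.1, 154.9, 81.7]
tcp_rot: [-89.5, 0.2, -87.3]
ft_force: [0.4, -0.6, -2.0]
finger_gap: 23.7
```

Request:
arm_command(commands=[[0, [0, 0, 0], [0, 0, 0]]])

```text
time: 12.03
tool_pos: [481.1, 154.9, 81.6]
tcp_rot: [-89.5, 0.2, -87.3]
ft_force: [1.8, -0.7, -1.3]
finger_gap: 23.4
```

Left box: about 1.6 N, nearly empty. I'll set it down and draw it forward.

Request:
arm_command(commands=[[0, [0, 0, -0.1], [0, 0, 0]], [0, [0, 0, -0.1], [0, 0, 0]], [0, [0, 0, -0.06], [0, 0, 0]]])

```text
time: 12.28
tool_pos: [480.7, 154.9, 73.1]
tcp_rot: [-89.5, 0.2, -87.3]
ft_force: [-1.9, 0.4, -1.4]
finger_gap: 23.4
```

Request:
arm_command(commands=[[0, [0, 0, -0.04], [0, 0, 0]]])

```text
time: 12.37
tool_pos: [480.3, 154.9, 71.3]
tcp_rot: [-89.6, 0.2, -87.3]
ft_force: [-1.6, 0.2, -1.7]
finger_gap: 23.4
```

Request:
arm_command(commands=[[0, [0, 0, -0.03], [0, 0, 0]]])

```text
time: 12.45
tool_pos: [479.9, 154.8, 69.8]
tcp_rot: [-89.6, 0.2, -87.3]
ft_force: [-1.0, 0.3, -0.5]
finger_gap: 23.5
```

Request:
arm_command(commands=[[0, [0, 0, -0.02], [0, 0, 0]]])

```text
time: 12.53
tool_pos: [480.0, 154.8, 69.5]
tcp_rot: [-89.6, 0.2, -87.3]
ft_force: [-6.4, -2.1, 12.0]
finger_gap: 23.1
```

Request:
arm_command(commands=[[0, [-0.02, 0, 0.02], [0, 0, 0]], [0, [-0.1, 0, 0], [0, 0, 0]], [0, [-0.2, -0.01, 0], [0, 0, 0]], [0, [-0.2, -0.01, 0], [0, 0, 0]]])

```text
time: 12.87
tool_pos: [465.6, 154.3, 70.9]
tcp_rot: [-89.4, 0.2, -87.3]
ft_force: [1.1, 0.9, -2.1]
finger_gap: 23.6
```

Request:
arm_command(commands=[[0, [-0.2, -0.01, 0], [0, 0, 0]], [0, [-0.2, -0.01, 0], [0, 0, 0]], [0, [-0.15, -0.01, 0], [0, 0, 0]]])

```text
time: 13.12
tool_pos: [446.6, 153.3, 70.6]
tcp_rot: [-89.4, 0.2, -87.3]
ft_force: [0.5, -0.1, -1.8]
finger_gap: 23.6
```

Request:
arm_command(commands=[[0, [-0.06, 0, 0], [0, 0, 0]], [0, [-0.04, 0, -0.02], [0, 0, 0]], [0, [0, 0, -0.02], [0, 0, 0]]])

```text
time: 13.37
tool_pos: [441.7, 153.3, 69.5]
tcp_rot: [-89.4, 0.2, -87.3]
ft_force: [-2.5, -1.1, 5.3]
finger_gap: 23.5
```

Release, retreat upward and towards the robot's side, and look.

Request:
arm_command(commands=[[60, [0, 0, 0], [0, 0, 0]], [60, [0, 0, 0], [0, 0, 0]], [60, [0, 0, 0], [0, 0, 0]]])

```text
time: 13.62
tool_pos: [442.2, 153.4, 70.0]
tcp_rot: [-89.4, 0.2, -87.3]
ft_force: [-0.4, 0.1, -0.2]
finger_gap: 51.6
```

Request:
arm_command(commands=[[60, [0, 0, 0.5], [0, 0, 0]], [60, [-0.1, 0, 0.9], [0, 0, 0]], [60, [-0.2, 0, 0.9], [0, 0, 0]], [60, [-0.9, 0, 0.9], [0, 0, 0]], [60, [-0.9, 0, 0.5], [0, 0, 0]]])

```text
time: 14.03
tool_pos: [377.0, 152.0, 180.0]
tcp_rot: [-89.9, 0.1, -87.4]
ft_force: [0.5, 0.4, 0.6]
finger_gap: 51.3
```

Request:
arm_command(commands=[[60, [-0.5, 0, 0.5], [0, 0, 0]], [60, [0, 0, 0.5], [0, 0, 0]], [60, [0, 0, 0], [0, 0, 0]]])

```text
time: 14.28
tool_pos: [360.0, 152.6, 215.6]
tcp_rot: [-89.6, 0.2, -87.4]
ft_force: [0.0, 0.6, 1.0]
finger_gap: 51.6
```

Run:
```python
from h import *
T=snapshot("top");S=snapshot("scene");cv2.imwrite("pics/t1.png",T);cv2.imwrite("pics/s1.png",S)
measure(T,S,dict(L=[556,158.5,2.7],M=[647,-18,2.7],R=[655,-211,2.7]))
cv2.imwrite("pics/v1.png",cv2.convertScaleAbs(cv2.resize(T[130:270,175:435],None,fx=3,fy=3,interpolation=cv2.INTER_CUBIC),alpha=1.3))
print(sense()['tool_pos'])
```

```text
['top'] shelf [703.17 -28.39   2.78] rms 0.67 [0.0, 0.63, 0.76] local [0. 0.] knob [585.3 -34.1  68. ]
['top'] L [556.58 159.23   3.59] rms 0.22 [0.0, 0.1, 0.15, 0.25] local [-137.3  194.5] knob [438.8 151.8  68. ]
['top'] M [644.43 -17.69   3.6 ] rms 0.17 [-0.1, -0.1, 0.1, 0.2] local [-58.2  13.5] knob [526.7 -25.1  68. ]
['top'] R [ 654.13 -212.19    3.41] rms 0.15 [-0.05, -0.1, 0.0, -0.0] local [ -57.9 -181.2] knob [ 536.3 -219.2   68. ]
['scene'] shelf [704.33 -22.22   2.67] rms 0.33 [0.03, 0.3, 0.11] local [0. 0.] knob [586.5 -27.7  68. ]
['scene'] L [555.68 160.07   3.7 ] rms 0.33 [0.65, 0.1, 0.2, 0.19] local [-140.  189.] knob [437.9 152.5  68. ]
['scene'] M [642.55 -16.68   3.7 ] rms 0.24 [0.05, 0.6, 0.2, 0.1] local [-61.5   8.4] knob [524.8 -24.3  68. ]
['scene'] R [ 651.94 -210.11    3.22] rms 0.45 [-0.1, -0.2, 0.8, 0.11] local [ -61.1 -185.2] knob [ 534.1 -216.7   68. ]
['top', 'scene'] shelf [703.58 -22.78   2.72] rms 0.49 [0.2, None, -0.8, -0.1, 0.1, 0.4] local [0. 0.] knob [585.7 -28.4  68. ]
['top', 'scene'] L [556.17 159.73   3.67] rms 0.28 [-0.15, 0.1, 0.3, 0.1, 0.8, -0.1, 0.1, 0.3] local [-138.6  189.3] knob [438.4 152.2  68. ]
['top', 'scene'] M [643.94 -17.13   3.67] rms 0.3 [-0.2, 0.1, 0.3, 0.0, 0.45, 0.15, -0.0, 0.3] local [-59.3   8.5] knob [526.2 -24.7  68. ]
['top', 'scene'] R [ 653.7  -211.82    3.55] rms 0.36 [-0.19, -0.0, 0.1, -0.1, 0.31, -0.61, 0.4, 0.6] local [ -58.8 -186.5] knob [ 535.9 -219.1   68. ]
[359.32584438 152.30626311 212.56658252]
```

View pics/v1.png

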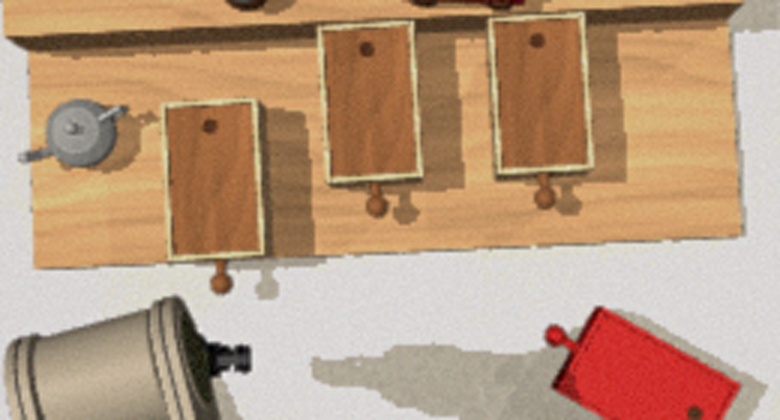

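All three boxes read about 3.6° yaw against 2.7° for the shelf. Before correcting anything, I'll check this edge by edge on averaged pictures.

```bash
cat >> h.py <<'E'
def avg(n,k=6): return np.mean([snapshot(n).astype(np.float32) for _ in range(k)],0)
def line(c,im,p,a,b,inn,sign,w=2.5,n=60):
    """edge line near model edge; returns yaw-type direction (deg, world) and mid offset along inward normal (mm)"""
    f=np.linspace(.08,.92,n)[:,None];M=np.array(a)*(1-f)+np.array(b)*f
    q=proj(c,pose2(p,M));qi=proj(c,pose2(p,M+np.array(inn)))
    g=cv2.GaussianBlur(cv2.cvtColor(im,cv2.COLOR_BGR2GRAY).astype(float),(0,0),.6)
    nn=(qi-q).mean(0);t=q[-1]-q[0];t/=np.hypot(*t);nn-=t*(nn@t);nn/=np.hypot(*nn)
    s=np.arange(-w,w+.01,.1);X=q[:,None,:]+s[None,:,None]*nn
    d=sign*np.gradient(map_coordinates(g,[X[...,1],X[...,0]],order=3),axis=1)
    k=d.argmax(1);ok=(k>0)&(k<len(s)-1)&(d.max(1)>.5);o=q[ok]+s[k[ok],None]*nn
    W=np.array([back(c,u,a[2])[:2] for u in o])
    vx,vy,x0,y0=cv2.fitLine(W.astype(np.float32),cv2.DIST_HUBER,0,.5,.01).ravel()
    ex=np.array(b)-np.array(a);ang0=np.degrees(np.arctan2(ex[1],ex[0]))
    return (np.degrees(np.arctan2(vy,vx))-ang0+90)%180-90, np.array([x0,y0]), int(ok.sum())
E
python3 - <<'E'
from h import *
I={c:avg(c) for c in('top','scene')}
np.savez('pics/a1.npz',**I)
sh=[703.6,-24,2.72]
for c in I:
    for nm,e in dict(front=([-230,-400,18],[-230,400,18],[5,0,0]),midtier=([30,-400,106],[30,400,106],[5,0,0]),left=shelfedges[2],right=shelfedges[1],toptier=([150,-400,180],[150,400,180],[5,0,0])).items():
        for s in(1,-1):
            try:y,p,k=line(c,I[c],sh,*e,s,4);print(c,nm,s,round(float(y),2),np.round(p,1),k)
            except Exception as x:print(c,nm,'fail')
    for nm,b in dict(L=[556,159.6,3.6],M=[643.6,-17.2,3.6],R=[653.2,-211.3,3.5]).items():
        print(c,nm,[(round(float(line(c,I[c],b,*e,1)[0]),2),line(c,I[c],b,*e,1)[2]) for e in boxedges()],'edges front rear right left')
E
```

```text
top front 1 2.73 [479.  -39.8] 50
top front -1 2.73 [475.  -66.1] 60
top midtier 1 2.72 [734.5   3.1] 60
top midtier -1 2.8 [ 737.1 -106.8] 28
top left 1 -9.78 [559.4 384.6] 1
top left -1 2.89 [606.6 390.3] 60
top right 1 2.89 [ 604.  -448.2] 38
top right -1 3.54 [ 631.1 -454.4] 60
top toptier 1 2.99 [ 867.9 -120.8] 9
top toptier -1 -0.07 [852.1  10.4] 14
top L [(3.62, 60), (3.34, 60), (3.67, 60), (3.94, 53)] edges front rear right left
top M [(4.15, 60), (3.4, 60), (3.66, 60), (3.68, 57)] edges front rear right left
top R [(3.27, 60), (3.08, 60), (3.49, 60), (3.42, 60)] edges front rear right left
scene front fail
scene front -1 2.56 [ 478.6 -125.7] 48
scene midtier 1 2.77 [735.6  -9.2] 38
scene midtier -1 2.83 [734.6 -46.6] 20
scene left 1 2.8 [567.9 387.5] 12
scene left -1 2.83 [578.7 392.6] 60
scene right fail
scene right -1 3.01 [ 630.9 -447.1] 60
scene toptier 1 86.0 [861.  -21.3] 1
scene toptier -1 3.6 [858.  -15.3] 12
scene L [(3.25, 19), (3.73, 60), (3.81, 50), (3.74, 60)] edges front rear right left
scene M [(3.12, 60), (3.04, 8), (3.84, 57), (3.78, 60)] edges front rear right left
scene R [(2.24, 29), (-4.65, 32), (3.91, 17), (3.4, 60)] edges front rear right left
```

The check holds: the shelf is 2.75°, and the boxes have been swung to about 3.4–3.65° by the pinch. I'll regrip each in turn and square it, starting with the left.

Request:
arm_command(commands=[[60, [0.9, 0.03, -0.5], [0, 0, 0]], [60, [0.9, 0, -0.5], [0, 0, 0]], [60, [0.7, 0, -0.5], [0, 0, 0]], [60, [0.1, 0, -0.7], [0, 0, 0]], [60, [0, 0, -0.8], [0, 0, 0]]])

```text
time: 15.4
tool_pos: [445.7, 154.6, 127.5]
tcp_rot: [-88.9, 0.3, -87.3]
ft_force: [0.2, 0.4, -1.0]
finger_gap: 51.5
```

Request:
arm_command(commands=[[60, [0, 0, -0.8], [0, 0, 0]], [60, [0, 0, -0.3], [0, 0, 0]], [60, [0, 0, 0], [0, 0, 0]]])

```text
time: 15.65
tool_pos: [443.5, 153.6, 88.3]
tcp_rot: [-89.3, 0.3, -87.4]
ft_force: [-0.7, -0.5, -1.2]
finger_gap: 51.2
```

Request:
arm_command(commands=[[60, [-0.08, 0, -0.5], [0, 0.2, 0]], [60, [0, 0, -0.1], [0, 0.2, 0]], [60, [0, 0, 0], [0, 0, 0]]])

```text
time: 15.9
tool_pos: [441.8, 154.0, 72.2]
tcp_rot: [-89.6, 0.3, -87.3]
ft_force: [0.8, 0.1, 0.6]
finger_gap: 51.4
```

Request:
arm_command(commands=[[60, [0, -0.03, -0.14], [0, 0.2, 0]], [60, [0, 0, 0], [0, 0, 0]], [0, [0, 0, 0], [0, 0, 0]], [0, [0, 0, 0], [0, 0, 0]], [0, [0, 0, 0], [0, 0, 0]]])

```text
time: 16.32
tool_pos: [445.0, 153.8, 73.0]
tcp_rot: [-89.5, 0.4, -87.3]
ft_force: [-1.1, -0.0, -1.3]
finger_gap: 23.5
```

Request:
arm_command(commands=[[0, [0, 0, 0], [0, 0, 0]]])

```text
time: 16.4
tool_pos: [445.1, 153.8, 73.3]
tcp_rot: [-89.5, 0.4, -87.3]
ft_force: [-0.3, 0.2, -1.4]
finger_gap: 23.3
```

Request:
arm_command(commands=[[0, [0, 0, 0], [0, 0, -0.5]], [0, [0, 0, 0], [0, 0, -0.5]], [0, [0, 0, -0.05], [0, 0, 0]], [0, [0, 0, -0.03], [0, 0, 0]]])

```text
time: 16.73
tool_pos: [445.4, 154.2, 72.5]
tcp_rot: [-89.4, 0.4, -88.4]
ft_force: [-9.1, -3.2, 16.6]
finger_gap: 23.9
```

```bash
cat >> h.py <<'E'
def lines(boxes,k=4):
    I={c:avg(c,k) for c in('top','scene')}
    for nm,b in boxes.items():
        for c in I:
            p,r,e=fit({c:np.clip(I[c],0,255).astype(np.uint8)},b,boxedges(),1,2.5)
            a=np.radians(2.75);d=p[:2]-[703.3,-28.4]
            print(nm,c,np.round(p,2),'rms',round(r,2),e,'locx',round(np.cos(a)*d[0]+np.sin(a)*d[1],2),[round(float(line(c,I[c],p,*E,1)[0]),2) for E in boxedges()])
E
python3 - <<'E'
from h import *
lines(dict(L=[556,159.6,2.7],M=[643.6,-17.2,3.6],R=[653.2,-211.3,3.5]))
print(sense()['tool_pos'],sense()['ft_force'],sense()['tcp_rot'])
E
```

```text
L top [557.   158.6    3.36] rms 0.32 [-0.1, 0.0, 0.1, 0.3] locx -137.16 [7.44, 3.06, 3.3, 3.32]
L scene [556.03 159.39   3.14] rms 0.29 [0.51, 0.19, 0.2, 0.2] locx -138.09 [3.5, 3.15, 3.16, 3.06]
M top [644.38 -17.75   3.62] rms 0.17 [-0.11, -0.09, 0.1, 0.2] locx -58.34 [4.05, 3.43, 3.81, 3.5]
M scene [642.46 -16.67   3.72] rms 0.25 [0.09, 0.62, 0.19, 0.11] locx -60.2 [3.1, 3.4, 3.84, 3.79]
R top [ 654.14 -212.21    3.39] rms 0.14 [-0.05, -0.1, -0.0, -0.05] locx -57.93 [3.26, 2.88, 3.34, 3.55]
R scene [ 652.01 -210.16    3.25] rms 0.46 [-0.09, -0.21, 0.79, 0.11] locx -59.95 [2.17, -4.75, 3.99, 3.49]
[445.39001523 154.14531568  72.57789601] [-5.00885964 -1.22506478 11.38202704] [-89.42327164   0.39626071 -88.40923844]
```

Request:
arm_command(commands=[[0, [0, 0, 0.03], [0, 0, -0.3]], [0, [-0.02, 0, 0], [0, 0, -0.3]], [0, [0, 0, 0], [0, 0, 0]], [0, [0, 0, -0.02], [0, 0, 0]]])

```text
time: 17.47
tool_pos: [445.0, 154.4, 73.1]
tcp_rot: [-89.4, 0.4, -89.1]
ft_force: [-0.8, 0.6, -0.4]
finger_gap: 23.7
```

Run:
```python
from h import *
lines(dict(L=[556,159.6,2.7]))
print(sense()['tool_pos'],sense()['ft_force'],sense()['tcp_rot'])
```

```text
L top [556.74 157.6    2.53] rms 0.29 [0.0, -0.0, 0.1, 0.3] locx -137.47 [5.63, 3.01, 2.44, 1.46]
L scene [555.76 158.42   2.56] rms 0.28 [0.5, 0.15, 0.2, 0.2] locx -138.41 [3.13, 2.54, 2.57, 2.47]
[444.96069835 154.34603011  73.10760719] [ 0.50796995  1.25976433 -0.80336476] [-89.38621858   0.40955858 -89.05795883]
```

Request:
arm_command(commands=[[0, [-0.02, 0, 0], [0, 0, 0.15]], [0, [0, 0, -0.02], [0, 0, 0]], [60, [0, 0, 0], [0, 0, 0]], [60, [0, 0, 0], [0, 0, 0]], [60, [0, 0, 0], [0, 0, 0]]])

```text
time: 18.28
tool_pos: [445.0, 154.2, 73.1]
tcp_rot: [-89.3, 0.4, -88.9]
ft_force: [0.1, 0.2, -0.3]
finger_gap: 51.3
```

Request:
arm_command(commands=[[60, [0, 0, 0.5], [0, 0, 0]], [60, [0, 0, 0.9], [0, 0, 0.6]], [60, [0, 0, 0.9], [0, 0, 0.6]], [60, [0.3, -0.9, 0.3], [0, 0, 0.5]], [60, [0.5, -0.95, 0], [0, 0, 0]]])

```text
time: 18.7
tool_pos: [465.7, 100.7, 152.8]
tcp_rot: [-89.6, 0.4, -86.8]
ft_force: [0.2, 1.3, 0.2]
finger_gap: 51.5
```

Request:
arm_command(commands=[[60, [0.6, -0.95, 0], [0, 0, 0]], [60, [0.6, -0.95, 0], [0, 0, 0]], [60, [0.6, -0.9, 0], [0, 0, 0]], [60, [0.3, -0.5, 0], [0, 0, 0]], [60, [0, 0, 0], [0, 0, 0]]])

```text
time: 19.12
tool_pos: [535.2, -7.3, 157.4]
tcp_rot: [-89.0, 0.3, -86.9]
ft_force: [-0.2, -0.5, -0.1]
finger_gap: 51.4
```

Request:
arm_command(commands=[[60, [-0.1, -0.5, -0.5], [0, 0.2, -0.3]], [60, [-0.05, 0, -0.9], [0, 0.2, 0]], [60, [0, 0, -0.9], [0, 0, 0]], [60, [0, 0, -0.3], [0, 0, 0]], [60, [0, 0, 0], [0, 0, 0]]])

```text
time: 19.53
tool_pos: [532.2, -23.2, 79.8]
tcp_rot: [-89.1, 0.3, -87.4]
ft_force: [-1.1, -0.5, 1.0]
finger_gap: 51.1
```

Request:
arm_command(commands=[[60, [-0.07, -0.03, -0.35], [0, 0.6, 0]], [60, [0, 0, -0.03], [0, 0, 0]], [60, [0, 0, 0], [0, 0, 0]]])

```text
time: 19.78
tool_pos: [530.2, -22.8, 69.3]
tcp_rot: [-89.7, 0.3, -87.3]
ft_force: [0.4, -0.0, 0.7]
finger_gap: 51.6
```

Request:
arm_command(commands=[[0, [0, 0, 0], [0, 0, 0]], [0, [0, 0, 0], [0, 0, 0]], [0, [0, 0, 0], [0, 0, 0]], [0, [0, 0, 0], [0, 0, 0]]])

```text
time: 20.12
tool_pos: [531.5, -22.5, 71.9]
tcp_rot: [-89.5, 0.3, -87.2]
ft_force: [0.5, -0.6, -4.5]
finger_gap: 23.4
```

Request:
arm_command(commands=[[0, [0, 0, 0], [0, 0, -0.5]], [0, [0, 0, 0], [0, 0, -0.5]], [0, [0, 0, 0], [0, 0, -0.5]], [0, [0, 0, -0.05], [0, 0, 0]]])

```text
time: 20.45
tool_pos: [531.5, -22.0, 71.2]
tcp_rot: [-89.5, 0.3, -88.8]
ft_force: [-11.5, 1.6, 22.1]
finger_gap: 23.4
```

Request:
arm_command(commands=[[0, [0.02, 0, -0.03], [0, 0, 0]]])

```text
time: 20.53
tool_pos: [531.7, -22.0, 71.2]
tcp_rot: [-89.6, 0.3, -88.8]
ft_force: [-10.6, 0.7, 11.6]
finger_gap: 23.7
```

Request:
arm_command(commands=[[0, [0.02, 0, 0], [0, 0, 0]]])

```text
time: 20.62
tool_pos: [531.8, -21.8, 71.5]
tcp_rot: [-89.7, 0.3, -88.8]
ft_force: [-2.6, 0.6, -2.8]
finger_gap: 23.7
```

Run:
```python
from h import *
lines(dict(L=[556,159.6,2.7],M=[643.6,-17.2,2.7]))
print(sense()['tool_pos'],sense()['ft_force'],sense()['tcp_rot'])
```

```text
L top [556.52 157.67   2.13] rms 0.28 [-0.01, 0.01, 0.19, 0.21] locx -137.68 [2.02, 3.01, 2.85, 2.13]
L scene [555.57 158.45   2.37] rms 0.31 [0.7, 0.08, 0.26, 0.18] locx -138.59 [3.79, 2.37, 2.38, 2.36]
M top [644.65 -17.17   2.71] rms 0.43 [-0.7, -0.0, -0.0, 0.1] locx -58.05 [7.11, 2.81, 2.55, 3.41]Traceback (most recent call last):
  File "<stdin>", line 2, in <module>
  File "h.py", line 75, in lines
    print(nm,c,np.round(p,2),'rms',round(r,2),e,'locx',round(np.cos(a)*d[0]+np.sin(a)*d[1],2),[round(float(line(c,I[c],p,*E,1)[0]),2) for E in boxedges()])
                                                                                                           ~~~~^^^^^^^^^^^^^^^
  File "h.py", line 66, in line
    vx,vy,x0,y0=cv2.fitLine(W.astype(np.float32),cv2.DIST_HUBER,0,.5,.01).ravel()
                ~~~~~~~~~~~^^^^^^^^^^^^^^^^^^^^^^^^^^^^^^^^^^^^^^^^^^^^^^
cv2.error: OpenCV(4.12.0) /io/opencv/modules/imgproc/src/linefit.cpp:618: error: (-215:Assertion failed) npoints2 >= 0 || npoints3 >= 0 in function 'fitLine'
```

Request:
arm_command(commands=[[0, [0.04, 0, -0.02], [0, 0, 0.1]]])

```text
time: 21.1
tool_pos: [532.1, -21.7, 71.2]
tcp_rot: [-89.8, 0.3, -88.7]
ft_force: [-18.1, 0.9, 18.4]
finger_gap: 23.4
```

Request:
arm_command(commands=[[0, [0.04, 0, 0], [0, 0, 0]]])

```text
time: 21.18
tool_pos: [532.1, -21.7, 71.3]
tcp_rot: [-90.0, 0.3, -88.7]
ft_force: [-10.3, 0.3, 4.3]
finger_gap: 23.3
```

Request:
arm_command(commands=[[0, [0.03, 0, 0], [0, 0, 0]]])

```text
time: 21.27
tool_pos: [532.0, -21.7, 71.3]
tcp_rot: [-90.1, 0.3, -88.7]
ft_force: [-5.5, 0.7, 3.4]
finger_gap: 23.3
```

Request:
arm_command(commands=[[60, [0, 0, 0], [0, 0, 0]], [60, [0, 0, 0], [0, 0, 0]], [60, [0, 0, 0], [0, 0, 0]], [60, [0, 0, 0.5], [0, 0, 0]], [60, [0, 0, 0.9], [0, 0, 0.7]]])

```text
time: 21.68
tool_pos: [530.0, -21.8, 109.2]
tcp_rot: [-90.4, 0.3, -88.1]
ft_force: [-1.1, -0.1, 0.0]
finger_gap: 51.2
```

Request:
arm_command(commands=[[60, [0, 0, 0.9], [0, 0, 0.6]], [60, [0.03, -0.9, 0.2], [0, 0, 0]], [60, [0.03, -0.95, 0], [0, 0, 0]], [60, [0.03, -0.95, 0], [0, 0, 0]], [60, [0.03, -0.95, 0], [0, 0, 0]]])

```text
time: 22.1
tool_pos: [539.4, -134.0, 152.6]
tcp_rot: [-89.5, 0.2, -87.0]
ft_force: [1.0, -0.2, -0.4]
finger_gap: 51.4
```

Request:
arm_command(commands=[[60, [0.03, -0.95, 0], [0, 0, 0]], [60, [0.03, -0.95, 0], [0, 0, 0]], [60, [0.0, -0.3, 0], [0, 0, 0]], [60, [0, 0, 0], [0, 0, 0]]])

```text
time: 22.43
tool_pos: [542.9, -209.4, 155.1]
tcp_rot: [-89.1, -0.1, -87.3]
ft_force: [-0.1, -0.6, -0.7]
finger_gap: 51.2
```

Request:
arm_command(commands=[[60, [-0.1, -0.28, -0.5], [0, 0.3, 0]], [60, [-0.03, 0, -0.9], [0, 0.3, 0]], [60, [0, 0, -0.9], [0, 0.2, 0]], [60, [0, 0, -0.3], [0, 0, 0]], [60, [0, 0, 0], [0, 0, 0]]])

```text
time: 22.85
tool_pos: [539.6, -216.3, 73.4]
tcp_rot: [-89.7, -0.1, -87.3]
ft_force: [0.2, 0.8, 0.2]
finger_gap: 51.1
```

Request:
arm_command(commands=[[60, [-0.03, -0.03, -0.12], [0, 0.2, 0]], [60, [0, 0, 0], [0, 0, 0]], [0, [0, 0, 0], [0, 0, 0]], [0, [0, 0, 0], [0, 0, 0]], [0, [0, 0, 0], [0, 0, 0]]])

```text
time: 23.27
tool_pos: [539.0, -215.4, 71.1]
tcp_rot: [-89.9, -0.1, -87.1]
ft_force: [-2.1, -0.7, -3.7]
finger_gap: 23.7
```

Request:
arm_command(commands=[[0, [0, 0, 0], [0, 0, 0]], [0, [0, 0, 0], [0, 0, -0.5]], [0, [0, 0, 0], [0, 0, -0.5]], [0, [0, 0, 0], [0, 0, -0.2]]])

```text
time: 23.6
tool_pos: [538.9, -215.1, 71.4]
tcp_rot: [-89.9, -0.1, -88.4]
ft_force: [0.7, 1.5, -3.5]
finger_gap: 23.5
```

Request:
arm_command(commands=[[0, [0, 0, -0.05], [0, 0, 0]]])

```text
time: 23.68
tool_pos: [538.9, -215.0, 70.6]
tcp_rot: [-90.0, -0.1, -88.4]
ft_force: [-10.2, 4.0, 20.2]
finger_gap: 23.6
```

Run:
```python
from h import *
print(sense()['tool_pos'],sense()['ft_force'],sense()['tcp_rot'])
I=avg('top',4);S=avg('scene',4)
for b,c,J,es in(([653.4,-211.8,2.8],'top',I,(1,2,3)),([652,-210.2,2.8],'scene',S,(2,3))):
    print(c,[(round(float(y),2),k) for y,_,k in(line(c,J,b,*boxedges()[i],1) for i in es)])
try: lines(dict(R=[653.4,-211.8,2.8],M=[644,-17.2,2.7]))
except Exception: pass
```

```text
[ 538.87261834 -215.04865297   70.60957886] [-10.2193312    3.96828881  20.23778443] [-8.99555979e+01 -8.05689283e-02 -8.83839877e+01]
top [(1.2, 59), (2.86, 43), (2.84, 60)]
scene [(2.67, 22), (2.55, 60)]
R top [ 653.88 -211.57    2.58] rms 0.33 [0.2, 0.1, 0.0, -0.0] locx -58.15 [-9.34, 0.82, 2.57, 2.9]
R scene [ 651.91 -209.39    2.66] rms 0.45 [-0.1, -0.4, 0.8, 0.11] locx -60.02 [2.61, -4.89, 2.59, 2.47]
M top [645.08 -17.27   2.9 ] rms 0.18 [-0.2, -0.1, 0.1, 0.1] locx -57.62 [2.84, 2.96, 2.85, 3.09]
```

R squares at about 2.7°. I'll press it lightly home and release.

Request:
arm_command(commands=[[0, [0.03, 0, 0.02], [0, 0, 0]]])

```text
time: 24.57
tool_pos: [538.9, -214.9, 71.1]
tcp_rot: [-90.1, -0.1, -88.4]
ft_force: [-5.4, -1.2, -5.2]
finger_gap: 23.3
```

Request:
arm_command(commands=[[0, [0.03, 0, 0], [0, 0, 0]]])

```text
time: 24.65
tool_pos: [538.9, -214.8, 70.8]
tcp_rot: [-90.2, -0.0, -88.4]
ft_force: [-4.0, -0.0, 3.7]
finger_gap: 23.4
```

Request:
arm_command(commands=[[0, [0.03, 0, 0], [0, 0, 0]]])

```text
time: 24.73
tool_pos: [538.9, -214.8, 70.7]
tcp_rot: [-90.3, -0.0, -88.4]
ft_force: [-7.5, 0.2, 3.8]
finger_gap: 23.7
```

Request:
arm_command(commands=[[0, [0.03, 0, 0], [0, 0, 0]]])

```text
time: 24.82
tool_pos: [538.9, -214.8, 70.7]
tcp_rot: [-90.4, -0.0, -88.4]
ft_force: [-7.8, 0.9, 3.1]
finger_gap: 23.6
```

Request:
arm_command(commands=[[0, [0.06, 0, 0], [0, 0, 0]]])

```text
time: 24.9
tool_pos: [539.0, -214.8, 70.7]
tcp_rot: [-90.7, 0.0, -88.4]
ft_force: [-15.0, 1.2, 8.7]
finger_gap: 23.6
```

Request:
arm_command(commands=[[0, [0.06, 0, 0], [0, 0, 0]]])

```text
time: 24.98
tool_pos: [539.1, -214.8, 70.6]
tcp_rot: [-90.9, 0.1, -88.4]
ft_force: [-13.4, 1.8, 7.7]
finger_gap: 23.2
```

Request:
arm_command(commands=[[60, [0, 0, 0], [0, 0, 0]], [60, [0, 0, 0], [0, 0, 0]], [60, [0, 0, 0], [0, 0, 0]], [60, [0, 0, 0.5], [0, -0.3, 0]], [60, [0, 0, 0.9], [0, 0, 0]]])

```text
time: 25.4
tool_pos: [537.3, -214.1, 110.1]
tcp_rot: [-90.8, 0.2, -88.4]
ft_force: [-0.7, 0.5, 0.4]
finger_gap: 51.3
```

Request:
arm_command(commands=[[60, [-0.2, 0, 0.9], [0, 0, 0]], [60, [-0.5, -0.3, 0.9], [0, 0, 0]], [60, [-0.9, -0.9, 0.9], [0, 0, 0]], [60, [-0.9, -0.9, 0.5], [0, 0, 0]], [60, [-0.9, -0.9, 0], [0, 0, 0]]])

```text
time: 25.82
tool_pos: [442.9, -300.2, 220.2]
tcp_rot: [-89.9, -0.2, -87.8]
ft_force: [0.7, -1.3, -1.0]
finger_gap: 51.5
```

Request:
arm_command(commands=[[60, [-0.9, -0.9, 0], [0, 0, 0]], [60, [-0.9, -0.9, 0], [0, 0, 0]], [60, [-0.5, -0.9, 0], [0, 0, 0]], [60, [0, 0, 0], [0, 0, 0]], [60, [0, 0, 0], [0, 0, 0]]])

```text
time: 26.23
tool_pos: [368.2, -391.6, 233.6]
tcp_rot: [-89.2, -1.2, -88.1]
ft_force: [-0.2, -0.3, 0.0]
finger_gap: 51.1
```

Run:
```python
from h import *
T=avg("top",6);S=avg("scene",6)
u=lambda x:np.clip(x,0,255).astype(np.uint8)
measure(u(T),u(S),dict(L=[556,158.5,2.4],M=[644.3,-17,2.8],R=[653.6,-211,2.7]))
v=np.vstack([cv2.resize(u(T)[60:260,170:430],(520,400))]);w=cv2.resize(u(S)[150:360,140:450],None,fx=.88,fy=1)
cv2.imwrite("pics/v2.png",cv2.convertScaleAbs(cv2.resize(u(T)[60:260,170:430],None,fx=3,fy=3,interpolation=cv2.INTER_CUBIC),alpha=1.3))
```

```text
['top'] shelf [703.08 -28.41   2.8 ] rms 0.66 [0.0, 0.55, 0.7] local [0. 0.] knob [585.2 -34.2  68. ]
['top'] L [556.57 157.58   2.22] rms 0.26 [-0.0, 0.05, 0.15, 0.2] local [-137.3  192.9] knob [438.7 153.   68. ]
['top'] M [645.08 -17.28   2.88] rms 0.19 [-0.2, -0.1, 0.1, 0.1] local [-57.4  14. ] knob [527.2 -23.2  68. ]
['top'] R [ 654.32 -211.49    2.47] rms 0.15 [-0.0, -0.1, -0.05, -0.0] local [ -57.7 -180.5] knob [ 536.4 -216.6   68. ]
['scene'] shelf [704.27 -22.21   2.67] rms 0.34 [0.02, 0.3, 0.1] local [0. 0.] knob [586.4 -27.7  68. ]
['scene'] L [555.58 158.47   2.35] rms 0.31 [0.7, 0.1, 0.25, 0.2] local [-140.1  187.4] knob [437.7 153.6  68. ]
['scene'] M [643.33 -16.18   2.97] rms 0.18 [-0.0, None, 0.2, 0.1] local [-60.6   8.9] knob [525.5 -22.3  68. ]
['scene'] R [ 652.16 -209.42    2.45] rms 0.46 [-0.08, -0.33, 0.9, 0.1] local [ -60.8 -184.6] knob [ 534.3 -214.5   68. ]
['top', 'scene'] shelf [703.53 -22.85   2.74] rms 0.5 [0.2, 1.71, -0.81, -0.1, 0.1, 0.39] local [0. 0.] knob [585.7 -28.5  68. ]
['top', 'scene'] L [556.11 158.09   2.37] rms 0.32 [-0.15, 0.2, 0.3, 0.1, 0.8, -0.1, 0.1, 0.3] local [-138.6  187.8] knob [438.2 153.2  68. ]
['top', 'scene'] M [644.53 -16.73   2.95] rms 0.27 [-0.3, 0.05, 0.2, -0.01, 0.3, None, 0.0, 0.3] local [-58.6   8.9] knob [526.7 -22.8  68. ]
['top', 'scene'] R [ 653.84 -211.13    2.61] rms 0.38 [-0.2, 0.1, 0.1, -0.1, 0.3, -0.65, 0.5, 0.6] local [ -58.6 -185.7] knob [ 536.  -216.5   68. ]
```

View pics/v2.png

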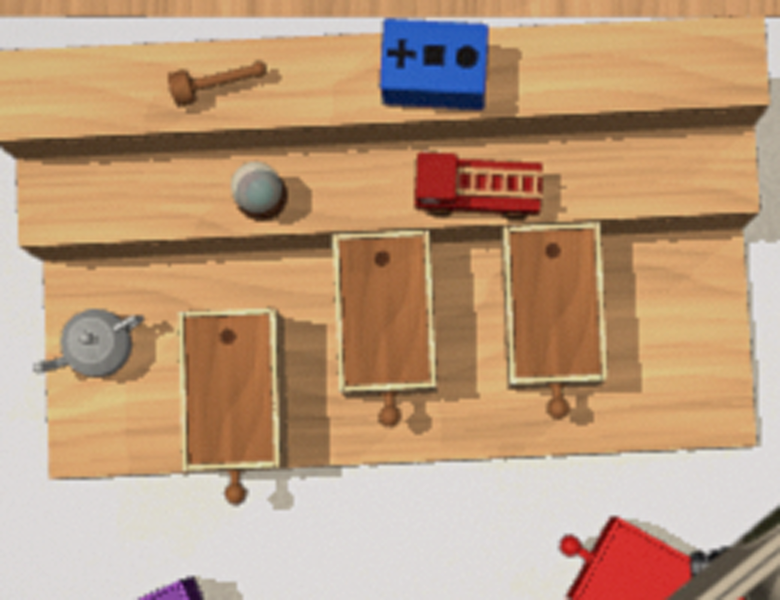

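The picture shows M and R against the riser and L's front face on the tier's front edge, with the toys in place. L stands 79.5–80 mm forward of the home boxes (80 nominal), and yaw errors are 0.5° or less.

```bash
python3 -c "
from bench import *
print(hand_in())"
```

```text
the job is handed in; nothing more can be done
None
```

The job is done and handed in at about 27 s of the 69 s limit; `hand_in()` gave no verdict.

| Box | Force to lift the front end | Result | Final place |
|---|---|---|---|
| Right | about 4.1 N | full | home against the riser |
| Middle | about 4.7 N | full | home against the riser |
| Left | about 1.6 N | nearly empty | front face level with the tier's front edge |

- **Pushing home:** I slid both full boxes back slowly and stopped when the push force rose from about 7 N to 11–18 N with no further movement. That was the riser.
- **Squaring:** After the first pass the pinch had swung all three boxes about 0.7–0.9° off the shelf. I regripped each one to square it and pressed the two full ones home again.
- **Last check, position:** The left box stands 79.3–80.1 mm forward of the home boxes, where 80 is exact.
- **Last check, squareness:** Box yaws are about 2.3° left, 2.9° middle and 2.5° right, against 2.7–2.8° for the shelf. The left box is the worst, 0.3–0.6° off.
- **Disagreement:** The two cameras' absolute positions along the shelf's depth differ by about 3 mm. I relied on the differences between boxes and the riser contact instead.
- **Surroundings:** The toys and the look-alikes in view are where they were, and the gripper is clear of everything. Setting boxes down peaked at 43 N on the wrist for the right box and 12–22 N otherwise.

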